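# Index the jug on the banding wheel and put the brake on

### The job

Line the jug up for decorating: push with a fingertip on the spokes of the banding wheel until the jug's spout points the same way as the flat pointer on the wheel's foot, and let the wheel stand still there. Then push the brake lever beside the wheel all the way across to its other stop. Nothing is to be picked up: keep off the jug and the round head it stands on, leave the jug standing in the middle, and do not disturb the other things on the bench.

Things in the scene. Friction and masses are not known exactly. Their poses are not given: they have to be found in the camera images.
- stand: Fixed steel foot of the banding wheel, a disc 150 mm across, 22 mm high, with a 44 mm column. Origin on the wheel's vertical axis at bench level; z up. Its x axis runs along the flat pointer, a bar 18 mm wide, 10 mm high, lying on the bench, ending in a diamond tip 208 mm from the axis. A strap 45 mm wide, 12 mm high runs along its -y to the brake lever's pivot.
- wheel (a joint): Turn of the wheel, rad, counter-clockwise from above; no stops, both ways, light friction (about 1 N at a spoke), stays where left. Four like spokes at right angles: level round bars 12 mm thick, centreline 75 mm above the bench, bare from the head's edge (70 mm from the axis) to end balls 155 mm out. At 0, spoke 0 points along the stand's x.
- spoke0_end (a point): Centre of the 20 mm black ball at the end of spoke 0, 155 mm from the axis, 75 mm above the bench. The spokes look alike and any may be pushed.
- head_top (a point): Round aluminium head of the wheel, 140 mm in diameter, from 88 to 102 mm above the bench, turns with the spokes. The jug stands loose on it. Do not push on it. This point: centre of its top face, on the axis.
- jug: Loose terracotta jug, 85 mm high, 74 mm across, 0.2 to 0.45 kg, standing on the head (foot 102 mm above the bench) within 4 mm of the axis; turns with the wheel by friction. Origin at the centre of its underside, z up, x towards the spout; loop handle on the -x side, reaching 61 mm from its axis. Its heading has no relation to the spokes.
- jug_spout (a point): Outer end of the jug's spout, 52 mm from the jug's axis, at rim height (85 mm above its foot).
- brake (a joint): Brake lever: level round bar 14 mm thick, centreline 36 mm above the bench, on an upright pivot. Rad, 0 = off, 1.1 = on (other stop), growing clockwise from above. At 0 it points 0.55 rad counter-clockwise of the stand's -y axis, at 1.1 0.55 rad clockwise of it. Starts near 0, takes about 1.5 N at its end, stays where left. It does not hold or move the wheel.
- brake_end (a point): Centre of the black ball, 26 mm in diameter, at the end of the brake lever, 90 mm from the pivot, 36 mm above the bench.
- brake_pivot (a point): Axis of the brake lever's pivot at the bar's height, 220 mm from the wheel's axis along the stand's -y; the hub is 36 mm in diameter, 42 mm high.
- jar: Bystander: glass jar with a steel lid, 60 mm in diameter, 75 mm high. Origin under its centre.
- cup: Bystander: white cup, 72 mm in diameter, 70 mm high. Origin under its centre.
- bowl: Bystander: terracotta bowl, 100 mm in diameter, 45 mm high. Origin under its centre.
- rib: Bystander: flat wooden rib, 110 x 50 x 8 mm, long along its x. Origin under its centre.
- brush: Bystander: brush lying along its x, 180 mm long. Origin on its underside near the middle.
- loop_tool: Bystander: trimming tool with a wire loop, 160 mm long along its x, 12 mm thick. Origin on its underside near the middle.
- test_tile: Bystander: white test tile, 60 x 60 x 10 mm. Origin under its centre.

How it is judged:
By the outcome, as a careful person would: the job done as asked, in the order asked, and still so for the second after the job is handed in, with the robot touching nothing.
It also fails if it takes over 67 s, if anything falls off the work surface, if the arm or the gripper's body presses on something with over 40 N, if the wrist force passes 120 N, or if a joint passes its speed limit or range.

### The arm

A 7-joint arm with a two-finger parallel gripper is mounted at the origin on the work surface. World frame = base frame: x ahead of the robot, y to its left, z up, the work surface at z = 0. Lengths are in m, angles in rad, forces in N, time in s.
With the tool pointing down it reaches from about 0.425 to 0.925 m from the base axis. Payload 6.8 kg.
Tool frame: the origin (TCP) lies midway between the tips of the shut fingers; the grasp point (between the pads) lies 19 mm behind it (pinch_z is the distance from the TCP to the grasp point, in m); z points along the fingers, y is the direction in which the jaws open and shut (so a half turn about z gives the same grasp; the last joint's range is limited). The gripper opens to 88 mm and grips with 3 to 60 N. Pads are 20 mm wide; open, the fingers measure 115 mm over their backs; the gripper's body (75 mm by 178 mm) begins 61 mm behind the grasp point.
Start: joints at [-1.224, 0.477, 0.022, 1.555, -0.011, 1.109, -0.083], TCP at [0.297, 0.606, 0.223] pointing down, gripper open.
Joint ranges: [-2.96, 2.96], [-0.34, 2.1], [-1.41, 1.46], [0.24, 2.44], [-1.37, 4.51], [0.17, 1.92], [-2.96, 2.96]. Speed limits (rad/s): [2.39, 2.39, 3.14, 3.14, 3.14, 3.14, 3.14].

### API

Orientations are given as a rotation vector (axis times angle).
In Python, from station import move_pose, move_straight, move_j, set_gripper, sleep, solve_ik, camera, MotionError, finish_job, trace, mark_of, read_clock, read_joints, read_joint_vel, read_tau, read_position, read_orientation, read_ft_force, read_torque, read_grip_width, pinch_z gives the robot as it stands. Calls block until the motion is done:
- move_pose(position, orientation): joint-space move of the TCP to a pose.
- move_straight(position, rot=None, max_speed=0.15, until_force=None): straight line of the TCP; rot=None keeps the orientation; max_speed is the mean speed in m/s. With until_force (N) it stops when the force on the tool has changed by that much, and returns True; else False.
- move_j(angles): joint-space move.
- set_gripper(opening): finger opening in m; the grip force is fixed at half the most; returns when the fingers have stopped.
- sleep(seconds).
- solve_ik(position, orientation): joint angles nearest the present ones, or None.
- camera(name): name is "scene" or "top" or "wrist"; returns a dict with "frame" (384x512x3 uint8, blue, green, red), "z_map" (384x512 float32, m along the optical axis (not along the pixel's ray), 0 where there is no reading), "vertical_fov" (degrees; the focal length in pixels is half the picture's height over the tangent of half this angle, whatever the lens; pixels are square), "cx", "cy" (the principal point, pixels), "k1" (the pictures are not rectified: a ray, as slopes to the right and down, at radius r is drawn at 1 + k1 r^2 times it, then the intrinsics apply), "R" (3x3) and "t" (3): a world point X has camera coordinates R X + t. Camera axes: x right, y down, z forward; pixel columns grow to the right and rows downward; lengths in m; the calibration is good to about 2 mm. A picture is of the moment at which its call begins.
A pose or a line that the arm cannot do raises MotionError and nothing moves.
- finish_job(): hands the job in, once; it reports no verdict.
Trained networks look in a picture, given as the dict that the camera call returned (one of the last four; its "shot" number tells which), for a name from the list of things; names that differ only in an ending like _2 or _b are one class to them, and where a whole thing is asked for, a point or a joint stands for the part that bears it (a point fixed in the world has none). Each returns a list of dicts, best first, with "score" (0 to 1); they miss things now and then, are a little off and sometimes report something else, mostly with a low value. They report only what shows in the picture. A call takes as long as a camera call.
- trace(picture, label): "pixels" (384x512 bool, what is visible of it).
- mark_of(picture, label): "location" ([x, y, z] in m, in the coordinates of the camera as it stood for that picture, good to about 4 mm: a listed point, or the origin of a listed thing).
Readings, each from a call of its own:
- read_clock(): time.
- read_joints(): joint angles.
- read_joint_vel(): joint speeds.
- read_tau(): joint torques, N m.
- read_position(): TCP position.
- read_orientation(): TCP orientation.
- read_ft_force(): force on the tool from outside, world axes, zero at the start.
- read_torque(): the same for the moment, N m.
- read_grip_width(): finger opening in m.
Only numpy, scipy, OpenCV 4.12 (cv2) and the standard library are available. Lean on these libraries where they do the work, as an engineer would, in place of code of your own. Each camera call takes 0.05 s, during which the arm holds its last target. There are 200 camera calls.

## Working session

There is one attempt and no reset: what is moved stays moved. The work goes in short steps, each a Python script; the robot and the scene stay as the last script left them, time stands still between calls to the robot, and variables do not carry over. Pictures are saved under pics/ and viewed, about 8 in all and at most 12, crops included, and the job is handed in when it is done.

```bash
mkdir -p pics; cat > h.py <<'E'
import numpy as np, cv2
from station import *
def world(p,X): return np.array(p["R"]).T@(np.array(X)-np.array(p["t"]))
def find(p,n):
    r=mark_of(p,n)
    return [(round(d["score"],2),np.round(world(p,d["location"]),4).tolist()) for d in r[:4]]
def proj(p,X):
    c=np.array(p["R"])@np.array(X)+np.array(p["t"]);s=c[:2]/c[2];f=192/np.tan(np.radians(p["vertical_fov"])/2)
    return s*(1+p["k1"]*(s@s))*f+[p["cx"],p["cy"]]
E
python3 - <<'E'
from h import *
for c in ["top","scene"]:
    p=camera(c); cv2.imwrite(f"pics/{c}0.png",p["frame"])
    print(c,np.round(-np.array(p["R"]).T@p["t"],3))
    for n in "stand spoke0_end head_top jug jug_spout brake_end brake_pivot jar cup bowl rib brush loop_tool test_tile".split(): print(n,find(p,n))
print(read_clock(),read_position(),read_orientation())
E
```

```text
top [0.366 0.055 1.085]
stand [(0.73, [0.5024, 0.0884, 0.0006])]
spoke0_end [(0.57, [0.449, 0.2289, 0.0758]), (0.5, [0.4787, -0.1266, 0.0375])]
head_top [(0.93, [0.5031, 0.0901, 0.103]), (0.48, [0.4496, 0.2329, 0.0773]), (0.37, [0.6585, -0.0923, 0.0041])]
jug [(0.6, [0.506, 0.0835, 0.0982])]
jug_spout [(0.8, [0.5066, 0.1365, 0.1913])]
brake_end [(0.64, [0.5034, -0.2134, 0.0334]), (0.63, [0.5048, 0.0813, 0.0979])]
brake_pivot [(0.7, [0.4771, -0.1287, 0.0389])]
jar [(0.83, [0.6515, -0.0893, 0.0005]), (0.19, [0.4471, 0.2334, 0.0769])]
cup [(0.87, [0.4317, 0.3134, 0.0007])]
bowl [(0.92, [0.6741, 0.2755, -0.0005])]
rib [(0.77, [0.5589, 0.3606, 0.0047])]
brush []
loop_tool [(0.67, [0.6316, 0.1902, -0.0035])]
test_tile [(0.91, [0.4819, -0.3174, 0.0017])]
scene [ 1.109 -0.477  0.956]
stand [(0.94, [0.5038, 0.0804, 0.0011])]
spoke0_end [(0.9, [0.4485, 0.2303, 0.0731])]
head_top [(0.85, [0.4998, 0.088, 0.1029])]
jug [(0.76, [0.5043, 0.0823, 0.1012])]
jug_spout [(0.82, [0.5102, 0.133, 0.1869])]
brake_end [(0.65, [0.5024, -0.2183, 0.0346])]
brake_pivot [(0.85, [0.4786, -0.1285, 0.036])]
jar [(0.67, [0.6569, -0.0911, -0.0002])]
cup []
bowl [(0.95, [0.6782, 0.2815, -0.0007])]
rib [(0.75, [0.5583, 0.359, 0.0009])]
brush [(0.95, [0.6069, -0.0486, -0.001]), (0.67, [0.6781, 0.2774, -0.0017])]
loop_tool [(0.44, [0.6309, 0.1873, -0.0026])]
test_tile [(0.8, [0.4857, -0.3175, 0.0002])]
1.5 [0.29651055 0.60641718 0.22264015] [-7.08257897e-01 -3.06070408e+00 -2.30713471e-05]
```

```bash
python3 -c "
import cv2
for c in ['top','scene']: cv2.imwrite(f'pics/{c}0b.png',cv2.resize(cv2.imread(f'pics/{c}0.png'),(800,600),interpolation=cv2.INTER_CUBIC))"
```

```text
(no output)
```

View pics/top0b.png

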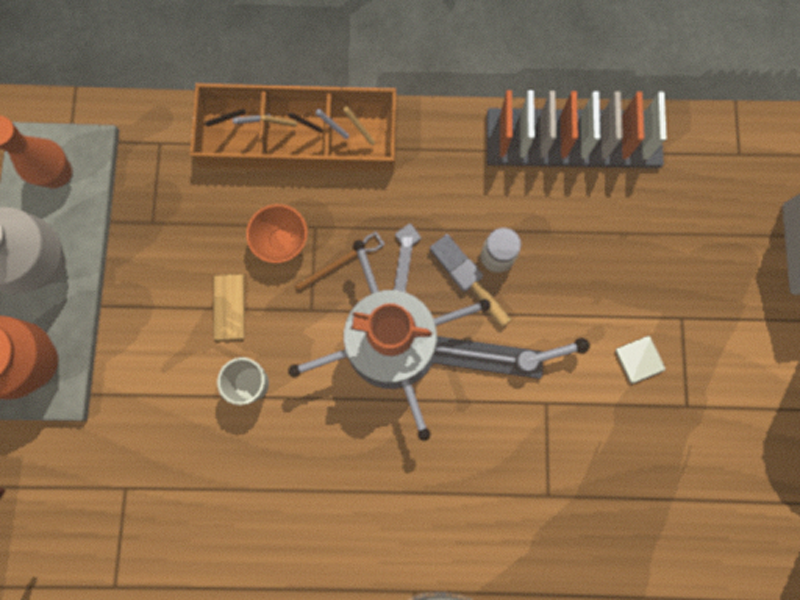

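View pics/scene0b.png

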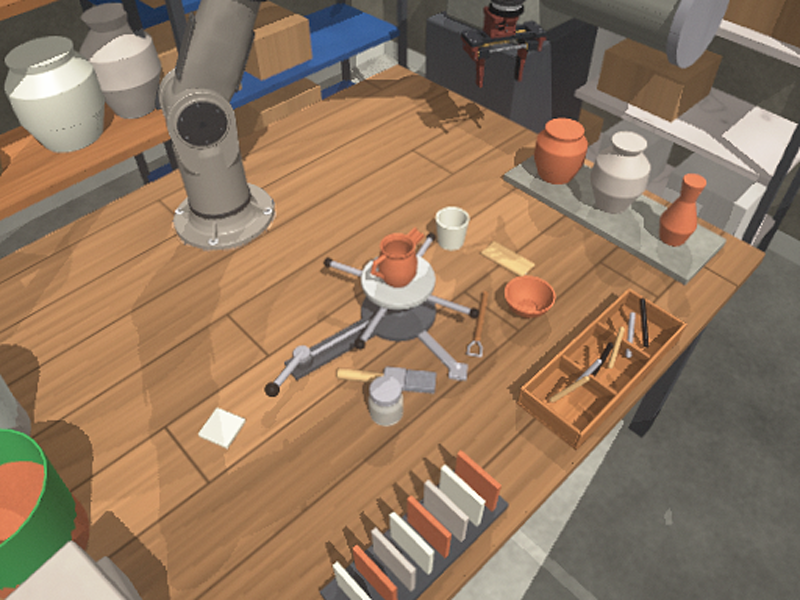

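The top view shows the pointer tip at (407,235), the spout pointing left at (360,320) and the handle at (430,332). The spoke ends are at (358,245), (485,306), (424,434) and (293,370). The brake lever runs from its pivot at (528,360) to the ball at (583,345). The scene view agrees. The wheel needs about 93° clockwise, so I'll push the left spoke (293,370) about 83° and then look closely.

```bash
cat >> h.py <<'E'
A=np.array([0.502,0.0875])
def rv(phi): # tool down, tool y at heading phi (deg)
    a=np.radians((phi+90)/2); return np.pi*np.array([np.cos(a),np.sin(a),0])
def pol(th,r,z,c=None):
    c=A if c is None else c
    t=np.radians(th); return [c[0]+r*np.cos(t),c[1]+r*np.sin(t),z]
E
python3 - <<'E'
from h import *
set_gripper(0)
R=.125
print([None if (q:=solve_ik(pol(t,R,.062),rv(t-90))) is None else np.round(q,2)[[0,3,6]].tolist() for t in (130,90,60,30)])
move_pose(pol(130,R,.2),rv(40))
move_straight(pol(130,R,.062),max_speed=.12)
ths=np.linspace(130,37,8)
for t in ths[1:]:
    move_straight(pol(t,R,.062),rot=rv(t-90),max_speed=.06); print(round(t),np.round(read_ft_force(),1),read_clock())
p=camera("top");cv2.imwrite("pics/top1.png",cv2.resize(p["frame"][100:300,150:420],(800,592)))
for n in ["spoke0_end","jug","jug_spout"]: print(n,find(p,n))
E
```

```text
[[-0.73, 2.2, 0.29], [-0.78, 2.01, -0.27], [-0.78, 1.9, -0.63], [-0.72, 1.82, -1.0]]
117 [-0.7  0.1  0.5] 6.4
103 [-0.  -0.5  0.5] 7.0333
90 [-0.1  0.   0.6] 7.6667
77 [ 0.2 -0.  -0.5] 8.3
64 [-0.8  0.2 -0.3] 8.9333
50 [0.6 1.2 0.2] 9.5667
37 [-0.3  0.5 -0.2] 10.2
spoke0_end []
jug [(0.66, [0.5031, 0.0812, 0.0918])]
jug_spout [(0.61, [0.5513, 0.0847, 0.1902])]
```

View pics/top1.png

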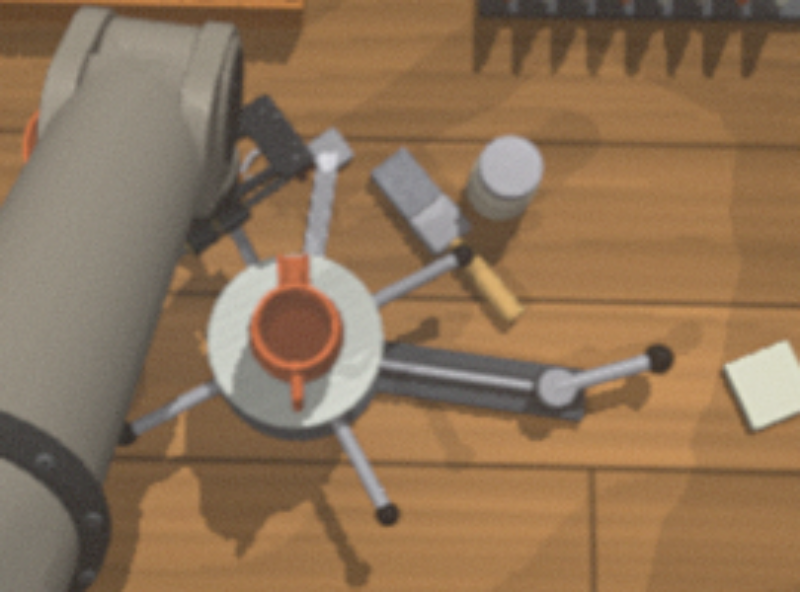

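The wheel and jug followed: the spout is now at (293,258), nearly along +x, and the handle is at (297,405). Next I measure the jug and pointer headings from depth points.

```bash
cat >> h.py <<'E'
def cloud(p):
    f=192/np.tan(np.radians(p["vertical_fov"])/2)
    K=np.array([[f,0,p["cx"]],[0,f,p["cy"]],[0,0,1.]])
    u,v=np.meshgrid(np.arange(512.),np.arange(384.))
    # invert r_d = r(1+k1 r^2) by fixed point
    d=np.stack([(u-p["cx"])/f,(v-p["cy"])/f],-1); s=d.copy()
    for _ in range(20): s=d/(1+p["k1"]*(s**2).sum(-1,keepdims=True))
    z=p["z_map"].astype(float)[...,None]
    return (np.concatenate([s*z,z],-1)-np.array(p["t"]))@np.array(p["R"])   # R^T (X-t)
deg=lambda v: np.degrees(np.arctan2(v[1],v[0]))
def jughead(p):
    W=cloud(p); hsv=cv2.cvtColor(p["frame"],cv2.COLOR_BGR2HSV)
    m=(np.hypot(W[...,0]-A[0],W[...,1]-A[1])<.075)&(W[...,2]>.11)&(W[...,2]<.2)&((hsv[...,0]<14)|(hsv[...,0]>172))&(hsv[...,1]>110)&(p["z_map"]>0)
    P=W[m]; top=P[P[:,2]>.178]
    (cx,cy),r=cv2.minEnclosingCircle(top[:,:2].astype(np.float32)) if len(top) else ((0,0),0)
    c=A.copy()
    for _ in range(4): # body circle centre from rim points
        q=top[np.hypot(*(top[:,:2]-c).T)<.041][:,:2]
        s=np.linalg.lstsq(np.c_[2*q,np.ones(len(q))],(q**2).sum(1),rcond=None)[0]; c=s[:2]
    d=P[:,:2]-c; far=np.hypot(*d.T)>.043; g0=deg(P[np.hypot(*d.T)>0][0,:2]-c)
    sp=find(p,"jug_spout"); g=deg(np.array(sp[0][1][:2])-c) if sp else -5
    al=(d@[np.cos(np.radians(g)),np.sin(np.radians(g))])
    S=P[far&(al>.03)][:,:2].mean(0); H=P[far&(al<-.03)]
    Hc=H[:,:2].mean(0) if len(H) else c*np.nan
    print("jug c",np.round(c,4),"n",(far&(al>.03)).sum(),len(H),"net",round(g,1),"c->S",round(deg(S-c),1),"H->c",round(deg(c-Hc),1),"H->S",round(deg(S-Hc),1))
def pointer(p):
    W=cloud(p); hsv=cv2.cvtColor(p["frame"],cv2.COLOR_BGR2HSV); d=W[...,:2]-A
    rr=np.hypot(d[...,0],d[...,1]); an=np.degrees(np.arctan2(d[...,1],d[...,0]))
    m=(rr>.1)&(rr<.215)&(abs(an+6)<9)&(W[...,2]>.004)&(W[...,2]<.018)&(hsv[...,1]<70)
    P=W[m][:,:2]; vx,vy,x0,y0=cv2.fitLine(P.astype(np.float32),cv2.DIST_HUBER,0,.01,.01).ravel()
    s=np.sign(vx); tip=P[np.hypot(*(P-A).T)>.18].mean(0)
    print("pointer n",m.sum(),"line",round(deg([vx*s,vy*s]),1),"A->mean",round(deg(P.mean(0)-A),1),"A->tip",round(deg(tip-A),1), np.round(tip,4))
E
python3 - <<'E'
from h import *
for c in ("top","scene"):
    p=camera(c); print(c); jughead(p); pointer(p); print(find(p,"stand"),find(p,"head_top"),find(p,"brake_pivot"),find(p,"brake_end"))
E
```

```text
top
jug c [0.5033 0.0861] n 27 29 net -1.0 c->S 4.0 H->c 3.8 H->S 3.9
pointer n 310 line -7.6 A->mean -6.8 A->tip -7.0 [0.6903 0.0645]
[(0.85, [0.5039, 0.0851, -0.001]), (0.43, [0.481, -0.1284, 0.039])] [(0.78, [0.5038, 0.088, 0.103])] [(0.73, [0.4774, -0.1259, 0.0383]), (0.21, [0.5034, 0.0888, 0.1024])] [(0.81, [0.501, -0.218, 0.0373])]
scene
jug c [0.5066 0.0851] n 21 32 net 3.2 c->S 3.4 H->c 4.7 H->S 4.1
pointer n 229 line -7.1 A->mean -7.5 A->tip -7.6 [0.6915 0.0623]
[(0.55, [0.4986, 0.0817, 0.0013])] [(0.72, [0.501, 0.0865, 0.1016]), (0.36, [0.6048, -0.0488, -0.0027])] [(0.89, [0.4803, -0.1287, 0.0356])] [(0.71, [0.5004, -0.2173, 0.0373])]
```

Both cameras agree: jug +4.0°, pointer −7.2°. That leaves about 11° to push.

```bash
python3 - <<'E'
from h import *
move_straight(pol(31,.125,.062),rot=rv(-59),max_speed=.04)
move_straight(pol(26.3,.125,.062),rot=rv(26.3-90),max_speed=.02)
for c in ("top","scene"):
    p=camera(c); print(c); jughead(p); pointer(p)
p=camera("wrist");cv2.imwrite("pics/w1.png",p["frame"]); print(read_clock())
E
```

```text
top
jug c [0.5033 0.0861] n 27 32 net -15.1 c->S -9.1 H->c -6.7 H->S -7.8
pointer n 167 line -14.1 A->mean -7.4 A->tip -10.1 [0.6909 0.0537]
scene
jug c [0.5058 0.0845] n 22 18 net -9.8 c->S -9.0 H->c -5.7 H->S -7.2
pointer n 228 line -7.1 A->mean -7.5 A->tip -7.5 [0.6915 0.0625]
12.3917
```

Jug ≈ −7.5°, pointer ≈ −7.3°. I'll retreat to a clear pose near the brake, then re-measure without the arm in the way.

```bash
python3 - <<'E'
from h import *
move_straight(pol(34,.128,.062),rot=rv(26.3-90),max_speed=.05)
x=read_position(); move_straight([x[0],x[1],.32],max_speed=.2)
Pv=np.array([.479,-.128])
print([None if (q:=solve_ik(pol(t,.065,.028,Pv),rv(t+90))) is None else np.round(q,2).tolist() for t in (-40,-80,-118)])
move_pose([.56,-.17,.32],rv(50))
for c in ("top","scene"):
    p=camera(c); print(c); jughead(p); pointer(p); print(find(p,"brake_pivot"),find(p,"brake_end"))
    cv2.imwrite(f"pics/{c}2.png",cv2.resize(p["frame"][80:300,120:400],(800,628))[:600])
p=camera("wrist");cv2.imwrite("pics/w2.png",p["frame"]);print(np.round(proj(p,[.5,.0875,.15])),read_clock())
E
```

```text
[[-0.06, 0.57, 0.33, 2.0, -0.31, 0.62, 1.35], [-0.11, 0.56, 0.47, 2.08, -0.44, 0.6, 0.84], [-0.28, 0.57, 0.69, 2.18, -0.66, 0.6, 0.41]]
top
jug c [0.503  0.0859] n 26 32 net -11.4 c->S -6.9 H->c -7.0 H->S -7.0
pointer n 317 line -6.8 A->mean -6.7 A->tip -6.8 [0.6899 0.065 ]
[(0.9, [0.476, -0.1299, 0.0379]), (0.34, [0.5055, 0.0851, 0.0963])] [(0.7, [0.5035, -0.217, 0.0348]), (0.57, [0.5019, 0.084, 0.0954])]
scene
jug c [0.5054 0.085 ] n 23 15 net -10.7 c->S -8.1 H->c -4.7 H->S -6.2
pointer n 227 line -7.4 A->mean -7.6 A->tip -7.6 [0.6915 0.0623]
[(0.8, [0.4783, -0.1291, 0.0368])] [(0.72, [0.5572, 0.3595, -0.0014]), (0.7, [0.5012, -0.2154, 0.0357])]
[425. -37.] 16.8167
```

View pics/top2.png

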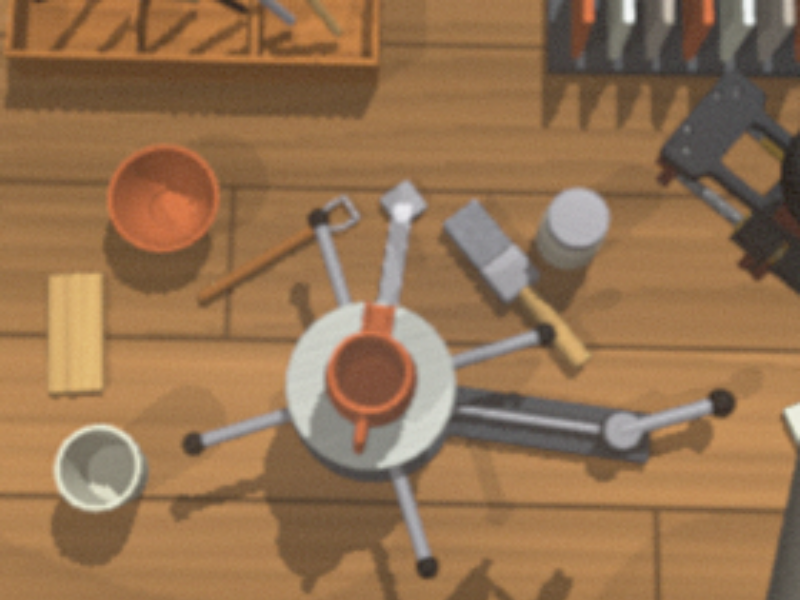

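The spout at (378,318) points along the pointer, whose tip is at (403,205). The measured headings agree within about 1°: jug −7.0/−6.2, pointer −6.8/−7.5. The other things are undisturbed. Now the brake lever, from pivot (622,430) to end (722,402).

```bash
python3 - <<'E'
from h import *
Pv=np.array([.4785,-.1288]); r=.066; z=.03
print(read_grip_width())
move_pose(pol(-38,r,.15,Pv),rv(52))
move_straight(pol(-38,r,z,Pv),max_speed=.1)
for t in np.r_[np.linspace(-50,-104,6),-108,-112,-116,-120]:
    s=move_straight(pol(t,r,z,Pv),rot=rv(t+90),max_speed=.05,until_force=10)
    print(round(t),s,np.round(read_ft_force(),1))
    if s: break
p=camera("top");cv2.imwrite("pics/b.png",p["frame"])
th=deg(np.array(read_position()[:2])-Pv); print(th)
move_straight(pol(th+12,r,z,Pv),max_speed=.06)
x=read_position(); move_straight([x[0],x[1],.15],max_speed=.15)
move_pose([.56,-.25,.32],rv(20))
for c in ("top","scene"):
    p=camera(c); print(c); jughead(p); pointer(p)
    a=find(p,"brake_pivot");b=find(p,"brake_end"); print(a,b, deg(np.array(b[0][1])-a[0][1]) if a and b else '')
    cv2.imwrite(f"pics/{c}3.png",cv2.resize(p["frame"][80:300,150:430],(760,597)))
print(read_clock())
E
```

```text
0.0007273170193079501
-50 False [-0.4 -0.5 -0. ]
-61 False [-1.2  0.2  0.4]
-72 False [ 1.   0.8 -0.4]
-82 False [-0.4 -0.4 -0.1]
-93 False [-0.1  0.6  1.3]
-104 False [-0.8 -1.1  0.3]
-108 False [-0.1 -0.3  1. ]
-112 False [ 0.6 -0.6  0.7]
-116 False [ 6.1 -4.2 -4.4]
-120 False [11.9 -9.1 -8. ]
-114.27037838053558
top
jug c [0.503  0.0859] n 27 33 net -8.5 c->S -7.8 H->c -7.2 H->S -7.5
pointer n 317 line -7.4 A->mean -6.7 A->tip -6.9 [0.6902 0.0648]
[(0.63, [0.4782, -0.127, 0.037])] [(0.7, [0.4202, -0.1995, 0.0358])] -128.65980825409008
scene
jug c [0.5055 0.085 ] n 23 18 net -8.6 c->S -10.8 H->c -5.0 H->S -7.7
pointer n 230 line -6.5 A->mean -7.6 A->tip -7.7 [0.6916 0.0619]
[(0.83, [0.4764, -0.1263, 0.0358])] [(0.58, [0.4204, -0.2003, 0.0353])] -127.11686068327027
25.0333
```

View pics/top3.png

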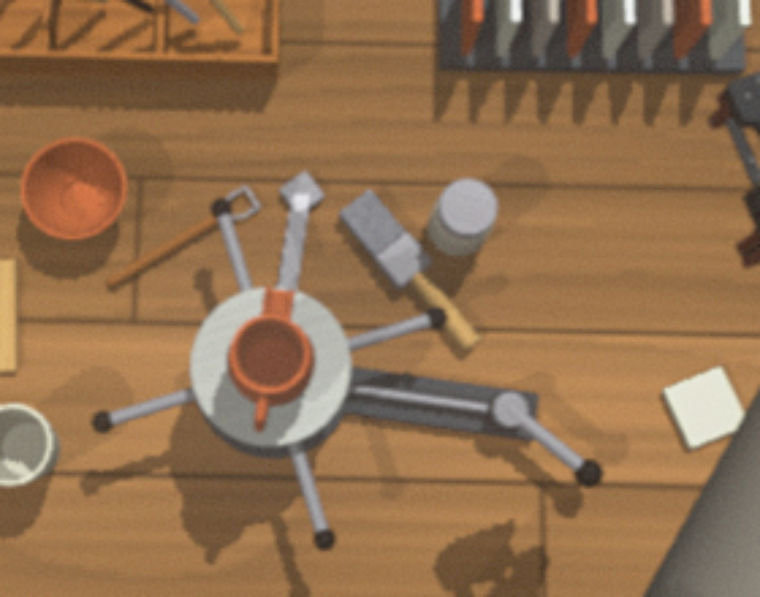

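The lever now runs from its hub at (510,408) to its end at (588,472), at about −128°. That matches the predicted stop, and the force rose to about 15 N there. The jug at −7.5° still lines up with the pointer at about −7.2°, so I'm handing in.

```bash
python3 -c "
from station import *
finish_job()"
```

```text
the job is handed in; nothing more can be done
```

The jug's spout now points along the pointer on the wheel's foot, the brake lever is across at its other stop, and I handed the job in.

- **Wheel:** I pushed one spoke clockwise in two slow stages, about 94° in all, and backed off. The wheel stayed put.
- **Alignment:** In the last check the jug's heading was −7.5° from the top camera and −7.7° from the scene camera. The pointer's was about −7.0° and −7.3°, so they agree to within about 1°.
- **Jug position:** It still stands within about 4 mm of the axis.
- **Brake:** I pushed the lever round until the force rose to about 15 N at the stop. The lever then measured −128.7° and −127.1° from the two cameras. The expected stop is about −128.7°.
- **Other things:** The bystanders in the last top view look undisturbed. The rib and cup are partly cut off in it; both were fully in view and in place just before the brake push. The arm was clear of everything, and the clock read 25 s.

**Checks that disagreed:** The spout point from the trained network was up to about 5° off the depth measurement. The scene camera's separate spout and handle readings differed by up to 6°. I relied on the handle-to-spout line, where the two cameras agreed to within about 1°.

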